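# Refit the steam knob on its D-shaped valve stem and shut the valve

### The arm

A 7-joint arm with a two-finger parallel gripper is mounted at the origin on the work surface. World frame = base frame: x ahead of the robot, y to its left, z up, the work surface at z = 0. Lengths are in m, angles in rad, forces in N, time in s.
With the tool pointing down it reaches from about 0.35 to 0.775 m from the base axis. Payload 3.1 kg.
Tool frame: the origin (TCP) lies at the very end of the fingers, on their centre line; the grasp point (between the pads) lies arm.grip_depth behind it (arm.grip_depth is the distance from the TCP to the grasp point, in m); z points along the fingers, y is the line along which they close (so a half turn about z gives the same grasp; the last joint's range is limited). The gripper opens to 85 mm and grips with 20 to 120 N. Pads are 22 mm wide; open, the fingers measure 114 mm over their backs; the gripper's body (76 mm by 85 mm) begins 54 mm behind the grasp point. The pads swing forward as they close: fully open they stand 13 mm farther back than shut.
Start: joints at [1.096, 0.311, 0.014, 1.512, -0.004, 1.319, -0.027], TCP at [0.231, -0.499, 0.231] pointing down, gripper open.
Joint ranges: [-2.7, 2.7], [-0.3, 1.91], [-1.27, 1.3], [0.12, 2.57], [-1.44, 4.58], [0.2, 2.03], [-3.05, 3.05]. Speed limits (rad/s): [2.79, 2.79, 3.14, 3.14, 3.14, 3.14, 3.14].

### API

Orientations are given as a unit quaternion [x, y, z, w].
In Python, from bench import arm gives the robot as it stands. The module is installed in compiled form; this text tells all that it offers.
- The arm moves only by the tool arm_command, never from a script. Its argument "series" is a list that holds one entry, the list of rows, each a list of 7 numbers: the shift along the tool's x, y, z in mm, then the turn, a rotation vector about the tool's x, y, z in rad, then the finger opening in mm, from 0 to 85.4. In form: [[[tx, ty, tz, rx, ry, rz, jaw], ...]]. A call has 1 to 8 rows; each row shifts and turns the commanded pose from where the row before left it, along the tool's axes as they then stand; what a row does not reach is not made up. A row lasts 1/10 s, in which the tool goes at most 50 mm and 8.59 degrees, less where a joint would pass 70% of its speed; a pose out of reach is approached as far as the arm can. A call is refused whole if a number of a shift passes 50 or a number of a turn 0.15, either way. A call with a gripper value outside its range is refused whole. The fingers move at their own pace and stop on an object; the grip force is fixed at half the most. Time passes only in rows, so rows that do not move let the fingers close. It gives the time, the measured TCP pose, the force, the opening and the grip force at its end, in the units of the state.
- arm.observe(): the state, without advancing time (a new reading comes with each control period).
- arm.camera(name): name is "scene" or "top"; returns the picture (384x512x3 uint8, red, green, blue); there is no depth.
- arm.camera_model(name): a dict with "fov_y" (degrees; the focal length in pixels is half the picture's height over the tangent of half this angle, whatever the lens; pixels are square), "cx", "cy" (the principal point, pixels), "world_to_cam" (4x4, takes a point from world to camera coordinates). Camera axes: x right, y down, z forward; pixel columns grow to the right and rows downward; lengths in m; the calibration is good to about 2 mm. A picture is of the moment at which its call begins. camera_model takes no time and is no camera call.
- arm.finish_job(): hands the job in; it is judged then, once.
The state is a dict: "t": time; "joints": joint angles; "dq": joint speeds; "effort": joint torques, N m; "position": TCP position; "tool_rot": TCP orientation; "wrist_force": force on the tool from outside, world axes, zero at the start; "moment": the same for the moment, N m; "grip_width": finger opening in m; "gripper_force": force on a finger pad.
Only numpy, scipy, OpenCV 4.12 (cv2) and the standard library are available. Lean on these libraries where they do the work, as an engineer would, in place of code of your own. Each camera call takes 0.05 s, during which the arm holds its last target. There are 200 camera calls.

### The job

Put the loose black steam knob back on the stem of the steam valve held in the bench vice: the stem is D-shaped and stiff and stands turned at some unknown angle, so feel for the angle at which the knob drops fully home on its shoulder. Then, with the knob on, shut the valve by turning it clockwise until the knob's pointer lines up with the steel index tab on the valve, let go, and leave the knob seated there. Leave the jug, the tamper and the screwdriver where they are.

Things in the scene. Friction and masses are not known exactly. Their poses are not given: they have to be found in the camera images.
- knob: Loose round black knob, fine ribs, upright on the bench, 60 to 130 g. Grip part 47 mm across from 18 to 36 mm above its underside; skirt below it 43 to 45 mm across. Can be gripped across any diameter. Origin: centre of its underside; z up its axis; x along the pointer, a 23 x 6 mm bar, 5 mm high, on the steel-capped top from axis to rim (41 mm high in all).
- knob_bore (a point): Where the knob's bore turns from round to D-shaped: on its axis, 5 mm above its underside. The bore is open downward, 18 mm deep: the first 5 mm is a plain round hole 16 mm across; above that it is D-shaped, the flat on the pointer (x) side, 4.8 mm from the axis.
- knob_pointer (a point): Top of the outer end of the knob's pointer: 21 mm out from the knob's axis along its x and 41 mm above its underside.
- valve: Brass steam valve clamped upright in a dark grey vice fixed to the bench (base 130 x 90 mm, jaws 57 mm high, screw handle towards -x out to 84 mm, 34 mm up). Origin: on the bench under the valve's axis; z up; x along the steel index tab. A brass outlet pipe runs towards y, out to 62 mm, 67 mm up (top 77 mm).
- index_tab (a point): Outer end of the steel index tab, a strip 10 mm wide and 3 mm thick that sticks out from the valve to 50 mm from its axis along the valve's x, top at 78 mm height. The valve is shut when the pointer lies over it.
- valve_seat (a point): Centre of the top of the stem's round shoulder (24 mm across), on the valve's axis 95 mm above the bench, axes as the valve's. The knob's underside rests here when fully home; at a wrong angle the knob stops on the shaft's tip about 10 mm higher.
- stem_tip (a point): Top of the steel stem, on the axis 15 mm above the shoulder; this point does not show how the stem is turned. The shaft is D-shaped, 14 mm across, flat 3.8 mm from the axis, tip edge bevelled 1.5 mm. At the start the flat faces somewhere 0.6 to 2.1 rad counterclockwise (from above) of the index tab; the knob drops on if its flat matches within about 0.15 rad.
- jug: Steel jug 84 mm across and 100 mm high, standing on the bench beyond the work. Origin: centre of its underside. To be left alone.
- tamper: Steel coffee tamper 58 mm across and 86 mm high, standing. Origin: centre of its underside. To be left alone.
- screwdriver: Red-handled screwdriver about 200 mm long, lying on the bench. Its x runs from handle to tip. To be left alone.
- stem_collar (a point): Point on the valve's axis 85 mm above the bench, under the shoulder. The stem is polished and greased; it turns stiffly here (about 0.08 N m) and stays where it is left; pressing with up to about 15 N while turning does not drag it round. It can turn from 0.4 rad clockwise past the tab to 2.6 rad counterclockwise of it.
Mind the look-alikes: they are no part of the job. Leave any orange look-alike of the knob alone. What is shaped like the valve but turquoise is not meant.

How it is judged:
By the outcome, as a careful person would: the job done as asked, in the order asked, and still so for the second after the job is handed in, with the robot touching nothing.
It also fails if it takes over 61 s, if anything falls off the work surface, if the arm or the gripper's body presses on something with over 40 N, if the wrist force passes 120 N, or if a joint passes its speed limit or range.

## Working session

There is one attempt and no reset: what is moved stays moved. The work goes in short steps, Python scripts to look and compute and a tool call to move; the robot and the scene stay as the last step left them, time stands still between calls to the robot, and variables do not carry over. Pictures are saved under pics/ and viewed, at most 10 in all, crops included, and the job is handed in when it is done.

Besides the shell and the picture viewer there is one more tool, called as a command line: name --argument value ..., lists and objects as JSON in quotes. arm_command: Moves the arm, as the interface text tells. Its arguments: {"type":"object","properties":{"series":{"type":"array"}},"required":["series"]}

```bash
mkdir -p pics; cat > h.py <<'E'
import numpy as np, cv2
from bench import arm
def ray(name,u,v):
    m=arm.camera_model(name); f=192/np.tan(np.radians(m["fov_y"])/2)
    T=np.array(m["world_to_cam"]); R=T[:3,:3]; c=-R.T@T[:3,3]
    return c, R.T@np.array([(u-m["cx"])/f,(v-m["cy"])/f,1.])
def onz(name,u,v,z):
    c,d=ray(name,u,v); return c+d*(z-c[2])/d[2]
def proj(name,p):
    m=arm.camera_model(name); f=192/np.tan(np.radians(m["fov_y"])/2)
    q=(np.array(m["world_to_cam"])@np.r_[p,1])[:3]; return f*q[0]/q[2]+m["cx"],f*q[1]/q[2]+m["cy"]
E
python3 - <<'E'
from h import *
a=arm.camera("scene");b=arm.camera("top")
np.save("s.npy",a);np.save("t.npy",b)
for n,i in(("scene",a),("top",b)):cv2.imwrite(f"pics/{n}0.png",cv2.resize(i[:,:,::-1],(800,600),interpolation=cv2.INTER_CUBIC))
for n in("scene","top"):
    m=arm.camera_model(n);print(n,m["fov_y"],m["cx"],m["cy"],ray(n,256,192))
print(arm.observe(),arm.grip_depth)
E
```

```text
scene 53.81910718617104 257.18929991166186 192.9605677172001 (array([ 0.97700828, -0.37817711,  0.78398399]), array([-0.4563865 ,  0.43463122, -0.77641703]))
top 48.58560407930165 252.92110923047434 191.85345129400707 (array([ 0.52592396, -0.01657199,  1.16892442]), array([ 0.06788024,  0.01624589, -0.99758752]))
{'t': 0.1, 'joints': array([ 1.09630159,  0.31166171,  0.01399162,  1.5128575 , -0.00441845,
        1.31924272, -0.02721606]), 'dq': array([ 0.00120404, -0.00146026, -0.00049893, -0.00384845,  0.00231767,
        0.00035722,  0.0015663 ]), 'effort': array([ 8.73159934e-04, -3.80853832e+01,  1.46903568e-01, -2.31241769e+01,
        1.23355893e-02,  8.05954653e-03,  1.13868202e-05]), 'position': array([ 0.23042136, -0.49868865,  0.23033676]), 'tool_rot': array([ 9.76670604e-01,  2.14740281e-01, -2.64349666e-04, -1.03598413e-03]), 'wrist_force': array([ 0.57339279,  0.37987289, -0.47009117]), 'moment': array([-0.01116785,  0.0202023 , -0.01375967]), 'gripper_force': 0.0, 'grip_width': 0.08571231287867297} 0.0187
```

View pics/scene0.png

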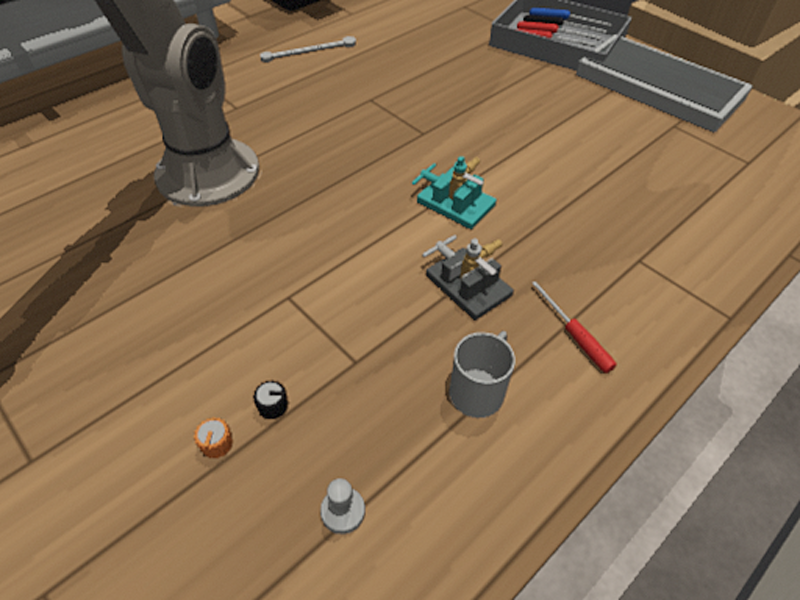

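View pics/top0.png

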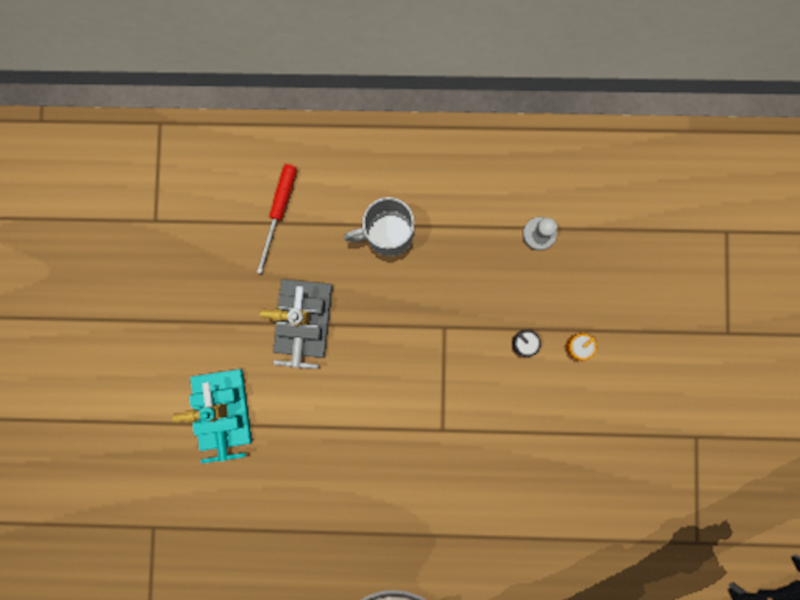

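Scene view: knob at (270,398), valve at (470,262) of 800x600. Top view: knob at (527,344), valve axis at (295,317), with the tab pointing up in the image (about world +x). I'll enlarge both.

```bash
python3 - <<'E'
from h import *
s=np.load("s.npy");t=np.load("t.npy")
def crop(i,u,v,w,h,k):return cv2.resize(i[v:v+h,u:u+w,::-1],(w*k,h*k),interpolation=cv2.INTER_NEAREST)
o=np.zeros((600,800,3),np.uint8)
o[:300,:400]=cv2.resize(crop(t,317,205,40,30,10),(400,300));o[:300,400:]=crop(t,163,178,50,37,8)[:300-4] if 0 else cv2.resize(crop(t,160,176,56,42,8),(400,300))
o[300:,:400]=crop(s,153,240,40,30,10);o[300:,400:]=cv2.resize(crop(s,268,145,64,48,8),(400,300))
cv2.imwrite("pics/c1.png",o)
# knob: dark + cap segmentation in top
g=t.astype(int);roi=np.zeros(t.shape[:2],bool);roi[205:235,320:352]=1
sat=g.max(2)-g.min(2)
m=((sat<28)&roi).astype(np.uint8)
n,l,st,c=cv2.connectedComponentsWithStats(m);k=1+np.argmax(st[1:,4]);print(st[k],c[k])
cap=((l==k)&(g.min(2)>120));ys,xs=np.nonzero(cap);print("cap",xs.mean(),ys.mean(),len(xs))
for z in(.0,.018,.036):print(z,onz("top",*c[k],z))
(cx,cy),r=cv2.minEnclosingCircle(np.c_[xs,ys].astype(np.float32));print(cx,cy,r,onz("top",cx,cy,.036))
E
```

```text
[328 211  18  17 244] [336.52459016 219.32377049]
cap 337.56081081081084 219.83783783783784 148
0.0 [ 0.53518982 -0.21904233  0.        ]
0.018 [ 0.53504714 -0.21592453  0.018     ]
0.036 [ 0.53490445 -0.21280674  0.036     ]
337.22222900390625 219.55555725097656 7.24365234375 [ 0.5343325 -0.2146506  0.036    ]
```

View pics/c1.png

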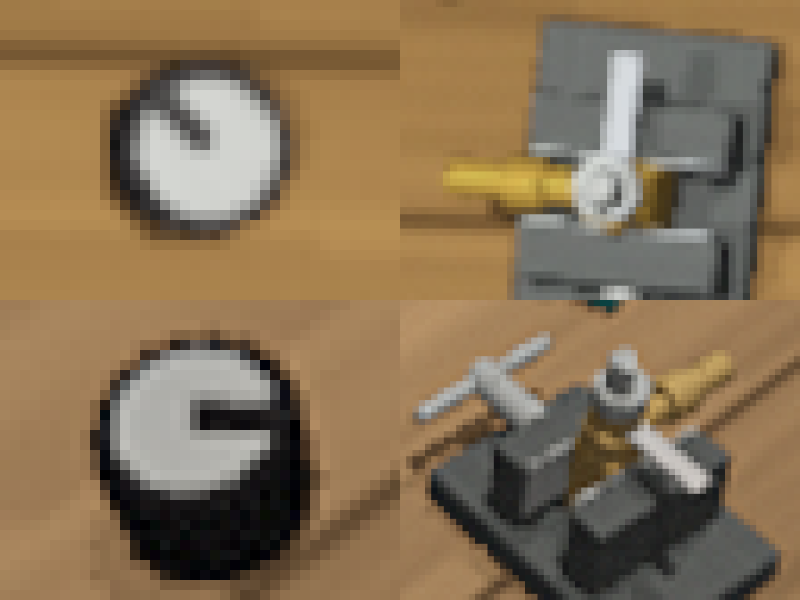

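The top crop shows the knob's cap centred near (337,219) with the pointer towards (332,214). The valve ring is near (188.5,201.7) and the tab end near (191.3,182.8). The scene crop shows the same parts, with the tip at about (303.8,154) and the tab end at about (314,175).

```bash
python3 - <<'E'
from h import *
def tri(a,b):
    (c1,d1),(c2,d2)=ray("top",*a),ray("scene",*b)
    A=np.c_[d1,-d2];s=np.linalg.lstsq(A,c2-c1,rcond=None)[0];p,q=c1+d1*s[0],c2+d2*s[1];return (p+q)/2,np.linalg.norm(p-q)
S=lambda x,y:(153+x/10-.5,240+(y-300)/10-.5)
V=lambda x,y:(268+(x-400)/6.25-.5,145+(y-300)/6.25-.5)
T=lambda x,y:(317+x/10-.5,205+y/10-.5)
U=lambda x,y:(160+(x-400)/7.143-.5,176+y/7.143-.5)
k=onz("top",*T(207,148),.036);print("knob top",k,"scene",onz("scene",*S(194,418),.036),tri(T(207,148),S(194,418)))
p=onz("top",*T(155,95),.041);p2=onz("scene",*S(277,414),.041);print("ptr",p,p2)
i=onz("top",*T(208,140),.041);i2=onz("scene",*S(193,414),.041);print("ptr inner",i,i2)
for a,b in((p,i),(p2,i2)):print("yaw",np.arctan2(*(a-b)[1::-1]))
v=onz("top",*U(607,187),.095);print("seat",v,onz("scene",*V(622,386),.095))
print("tip",onz("top",*U(605,184),.11),onz("scene",*V(624,358),.11))
e=onz("top",*U(627,53),.078);e2=onz("scene",*V(690,484),.078);print("tab",e,e2,np.linalg.norm(e-v),[np.arctan2(*(x-v)[1::-1]) for x in(e,e2)])
for n in("top",):print(proj(n,v),)
for y in(U,):print("pipe",onz("top",*U(447,180),.067))
q=onz("scene",*V(690,484),.078)
from scipy.spatial.transform import Rotation as R
print(R.from_quat(arm.observe()["tool_rot"]).as_matrix())
E
```

```text
knob top [ 0.53500627 -0.21458629  0.036     ] scene [ 0.53587932 -0.21646692  0.036     ] (array([ 0.53473303, -0.21548936,  0.03348155]), np.float64(0.0010851308097112747))
ptr [ 0.54862119 -0.19993474  0.041     ] [ 0.5505023  -0.20329818  0.041     ]
ptr inner [ 0.53707618 -0.21395695  0.041     ] [ 0.53783041 -0.2171214   0.041     ]
yaw 0.8819862678323008
yaw 0.8288251454964203
seat [0.57089224 0.17157697 0.095     ] [0.5715302  0.17045957 0.095     ]
tip [0.57129989 0.16968557 0.11      ] [0.57029588 0.17060389 0.11      ]
tab [0.62023305 0.16887073 0.078     ] [0.61703733 0.1639819  0.078     ] 0.052257431227393465 [np.float64(-0.05479294122410794), np.float64(-0.163128394181868)]
(np.float64(188.4794204115918), np.float64(201.67947641047184))
pipe [0.57338834 0.23511864 0.067     ]
[[ 9.07773084e-01  4.19460492e-01 -9.61300140e-04]
 [ 4.19461588e-01 -9.07771077e-01  1.91009744e-03]
 [-7.14300507e-05 -2.13716353e-03 -9.99997714e-01]]
```

arm_command --series '[[[0,0,0,0,0,-0.15,85],[0,0,0,0,0,-0.15,85],[0,0,0,0,0,-0.15,85],[0,0,0,0,0,-0.15,85],[0,0,0,0,0,-0.15,85],[38,17.5,0,0,0,0,85],[38,17.5,0,0,0,0,85],[38,17.5,0,0,0,0,85]]]'

```text
t: 0.9
position: [0.3229, -0.4125, 0.2308]
tool_rot: [0.831, 0.557, 0.0, -0.0]
wrist_force: [0.3, -0.2, 0.4]
grip_width: 0.0849
gripper_force: 0.0
```

arm_command --series '[[[38,17.5,0,0,0,0,85],[38,17.5,0,0,0,0,85],[38,17.5,0,0,0,0,85],[38,17.5,0,0,0,0,85],[38,17.5,0,0,0,0,85],[38,17.5,0,0,0,0,85],[0,0,0,0,0,0,85]]]'

```text
t: 1.6
position: [0.5105, -0.2339, 0.2307]
tool_rot: [0.827, 0.563, 0.003, -0.002]
wrist_force: [-0.9, 0.5, -0.9]
grip_width: 0.0849
gripper_force: 0.0
```

```bash
cat >> h.py <<'E'
from scipy.spatial.transform import Rotation as Ro
def need(x,y,z,yaw=None):
    o=arm.observe();R=Ro.from_quat(o["tool_rot"]).as_matrix();w=np.arctan2(R[1,0],R[0,0])
    print("t",round(o["t"],2),"pos",o["position"].round(4),"yaw",round(w,3),"F",o["wrist_force"].round(1),"M",o["moment"].round(2),"grip",round(o["grip_width"],4),o["gripper_force"],"q7",o["joints"][6].round(2))
    # tilt error of tool z from straight down, as rotation vector in tool frame
    print("shift mm",(R.T@(np.array([x,y,z])-o["position"])*1e3).round(1),"tilt",np.cross([0,0,1],R.T@[0,0,-1.]).round(4), "" if yaw is None else ("rz",round(-(yaw-w),3)))
E
python3 -c "
from h import *
need(.5355,-.2155,.006,1.183)"
```

```text
t 1.6 pos [ 0.5105 -0.2339  0.2307] yaw 1.196 F [-0.9  0.5 -0.9] M [ 0.02  0.03 -0.01] grip 0.0849 0.0 q7 -0.06
shift mm [ 24.8  16.4 224.9] tilt [ 0.0003 -0.0068  0.    ] ('rz', np.float64(0.013))
```

arm_command --series '[[[24,16,0,0,0,0,85],[0,0,40,0,0,0,85],[0,0,40,0,0,0,85],[0,0,40,0,0,0,85],[0,0,40,0,0,0,85],[0,0,15,0,0,0,85],[0,0,0,0,0,0,85],[0,0,0,0,0,0,85]]]'

```text
t: 2.4
position: [0.5298, -0.2265, 0.0565]
tool_rot: [0.83, 0.557, -0.0, 0.0]
wrist_force: [-0.4, 1.0, 1.0]
grip_width: 0.085
gripper_force: 0.0
```

```bash
python3 -c "
from h import *
need(.5355,-.2155,.006,1.183)"
```

```text
t 2.4 pos [ 0.5298 -0.2265  0.0565] yaw 1.183 F [-0.4  1.   1. ] M [ 0.01 -0.07 -0.02] grip 0.085 0.0 q7 -0.16
shift mm [12.3  1.1 50.5] tilt [ 0.  0. -0.] ('rz', np.float64(-0.0))
```

arm_command --series '[[[12.3,1,0,0,0,0,85],[0,0,25,0,0,0,85],[0,0,25,0,0,0,85],[0,0,0,0,0,0,85],[0,0,0,0,0,0,30],[0,0,0,0,0,0,30],[0,0,0,0,0,0,30],[0,0,0,0,0,0,30]]]'

```text
t: 3.2
position: [0.5373, -0.2156, 0.0086]
tool_rot: [0.83, 0.558, 0.001, 0.002]
wrist_force: [0.5, -0.7, 5.1]
grip_width: 0.0446
gripper_force: 61.5
```

arm_command --series '[[[0,0,0,0,0,0,30],[0,0,0,0,0,0,30],[0,0,0,0,0,0,30]]]'

```text
t: 3.5
position: [0.5374, -0.2156, 0.0086]
tool_rot: [0.83, 0.558, 0.001, 0.002]
wrist_force: [-0.3, 0.8, 7.1]
grip_width: 0.0441
gripper_force: 61.6
```

```bash
python3 -c "
from h import *
need(.5355,-.2155,.206,1.183)"
```

```text
t 3.5 pos [ 0.5374 -0.2156  0.0086] yaw 1.183 F [-0.3  0.8  7.1] M [ 0.09  0.08 -0.02] grip 0.0441 61.55665397644043 q7 -0.2
shift mm [  -0.6   -0.9 -197.4] tilt [ 0.0045 -0.0002  0.    ] ('rz', np.float64(-0.0))
```

arm_command --series '[[[0,0,-10,0,0,0,30],[0,0,-30,0,0,0,30],[0,0,-40,0,0,0,30],[0,0,-40,0,0,0,30],[0,0,-40,0,0,0,30],[0,0,0,0,0,0,30],[0,0,0,0,0,0,30],[0,0,0,0,0,0,30]]]'

```text
t: 4.3
position: [0.5339, -0.2148, 0.1648]
tool_rot: [0.83, 0.558, -0.001, -0.001]
wrist_force: [-0.2, -0.4, -0.8]
grip_width: 0.0443
gripper_force: 61.4
```

```bash
python3 - <<'E'
from h import *
need(.571,.171,.206,1.183)
o=arm.observe()["position"]
ims=[]
for n in("scene","top"):
    i=arm.camera(n);np.save(n[0]+"1.npy",i);u,v=map(int,proj(n,o));print(n,u,v)
    ims.append(cv2.resize(i[v-45:v+45,u-30:u+30,::-1],(400,600),interpolation=cv2.INTER_NEAREST))
cv2.imwrite("pics/g1.png",np.hstack(ims))
E
```

```text
t 4.3 pos [ 0.5339 -0.2148  0.1648] yaw 1.183 F [-0.2 -0.4 -0.8] M [ 0.03 -0.01  0.  ] grip 0.0443 61.37509346008301 q7 -0.15
shift mm [ 371.2 -111.7  -40.9] tilt [-0.0035  0.0003  0.    ] ('rz', np.float64(-0.0))
scene 161 217
top 346 219
```

View pics/g1.png

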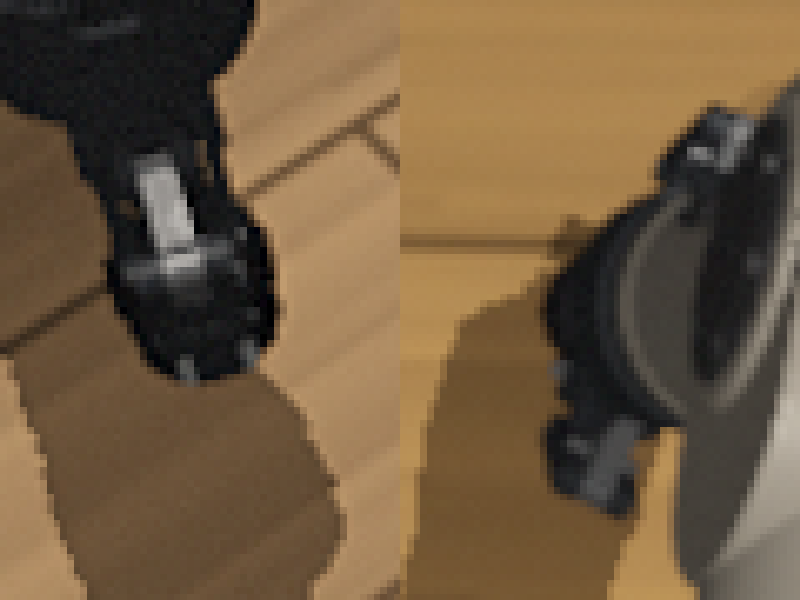

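The picture shows the knob held between the fingers, with its underside about 10 mm below the TCP (row 380 against 300). It matches the 8.6 mm grasp height, so I'll carry it to the valve.

arm_command --series '[[[37,-11.2,0,0,0,0,30],[37,-11.2,0,0,0,0,30],[37,-11.2,0,0,0,0,30],[37,-11.2,0,0,0,0,30],[37,-11.2,0,0,0,0,30],[37,-11.2,0,0,0,0,30],[37,-11.2,0,0,0,0,30],[37,-11.2,0,0,0,0,30]]]'

```text
t: 5.2
position: [0.5634, 0.094, 0.1647]
tool_rot: [0.83, 0.558, -0.001, -0.001]
wrist_force: [-0.3, -0.6, -0.3]
grip_width: 0.0445
gripper_force: 61.4
```

arm_command --series '[[[37,-11.2,0,0,0,0,30],[37,-11.2,0,0,0,0,30],[0,0,0,0,0,0.12,30],[0,0,0,0,0,0.12,30],[0,0,0,0,0,0.14,30],[0,0,0,0,0,0,30],[0,0,0,0,0,0,30],[0,0,0,0,0,0,30]]]'

```text
t: 6.0
position: [0.5713, 0.1696, 0.1656]
tool_rot: [0.92, 0.392, -0.001, -0.0]
wrist_force: [0.2, 0.2, -0.6]
grip_width: 0.0444
gripper_force: 61.4
```

```bash
python3 -c "
from h import *
need(.571,.171,.13,.8)"
```

```text
t 6.0 pos [0.5713 0.1696 0.1656] yaw 0.805 F [ 0.2  0.2 -0.6] M [0.08 0.03 0.01] grip 0.0444 61.413066387176514 q7 -1.21
shift mm [ 0.9 -1.2 35.6] tilt [-0.0007  0.0011  0.    ] ('rz', np.float64(0.005))
```

arm_command --series '[[[1.5,-1.2,0,0,0,0,30],[0,0,20,0,0,0,30],[0,0,20,0,0,0,30],[0,0,5,0,0,0,30],[0,0,3,0,0,0,30],[0,0,2,0,0,0,30],[0,0,0,0,0,0,30],[0,0,0,0,0,0,30]]]'

```text
t: 6.8
position: [0.5724, 0.1719, 0.1172]
tool_rot: [0.92, 0.391, 0.001, 0.0]
wrist_force: [1.2, 0.4, -1.0]
grip_width: 0.0443
gripper_force: 61.4
```

```bash
python3 -c "
from h import *
need(.571,.171,.11,.8)"
```

```text
t 6.8 pos [0.5724 0.1719 0.1172] yaw 0.803 F [ 1.2  0.4 -1. ] M [ 0.04  0.01 -0.02] grip 0.0443 61.412951946258545 q7 -1.23
shift mm [-1.6 -0.4  7.2] tilt [ 0.0008 -0.0014  0.    ] ('rz', np.float64(0.003))
```

arm_command --series '[[[0,0,1.5,0,0,0,30],[0,0,1.5,0,0,0,30],[0,0,1.5,0,0,0,30],[0,0,0,0,0,0,30],[0,0,0,0,0,0,30]]]'

```text
t: 7.3
position: [0.5722, 0.1719, 0.1119]
tool_rot: [0.921, 0.391, 0.0, -0.0]
wrist_force: [0.8, 0.7, -0.4]
grip_width: 0.0443
gripper_force: 61.4
```

```bash
python3 -c "
from h import *
need(.571,.171,.11,.8)"
```

```text
t 7.3 pos [0.5722 0.1719 0.1119] yaw 0.803 F [ 0.8  0.7 -0.4] M [ 0.09 -0.18  0.02] grip 0.0443 61.41247272491455 q7 -1.23
shift mm [-1.4 -0.2  1.9] tilt [ 0.0003 -0.0008  0.    ] ('rz', np.float64(0.003))
```

arm_command --series '[[[0,0,1.5,0,0,0,30],[0,0,1.5,0,0,0,30],[0,0,0,0,0,0,30],[0,0,0,0,0,0,30]]]'

```text
t: 7.7
position: [0.5724, 0.1719, 0.1088]
tool_rot: [0.921, 0.391, 0.001, -0.0]
wrist_force: [2.8, 1.7, -1.8]
grip_width: 0.0443
gripper_force: 61.4
```

```bash
python3 -c "
from h import *
need(.571,.171,.11,.8)"
```

```text
t 7.7 pos [0.5724 0.1719 0.1088] yaw 0.803 F [ 2.8  1.7 -1.8] M [ 0.29 -0.61 -0.04] grip 0.0443 61.411499977111816 q7 -1.23
shift mm [-1.6 -0.3 -1.2] tilt [ 0.0005 -0.0013  0.    ] ('rz', np.float64(0.003))
```

```bash
python3 - <<'E'
from h import *
o=arm.observe()["position"]
ims=[]
for n in("scene","top"):
    i=arm.camera(n);np.save(n[0]+"2.npy",i);u,v=map(int,proj(n,o));print(n,u,v)
    ims.append(cv2.resize(i[v-45:v+45,u-30:u+30,::-1],(400,600),interpolation=cv2.INTER_CUBIC))
cv2.imwrite("pics/g2.png",np.hstack(ims))
E
```

```text
scene 304 154
top 187 200
```

View pics/g2.png

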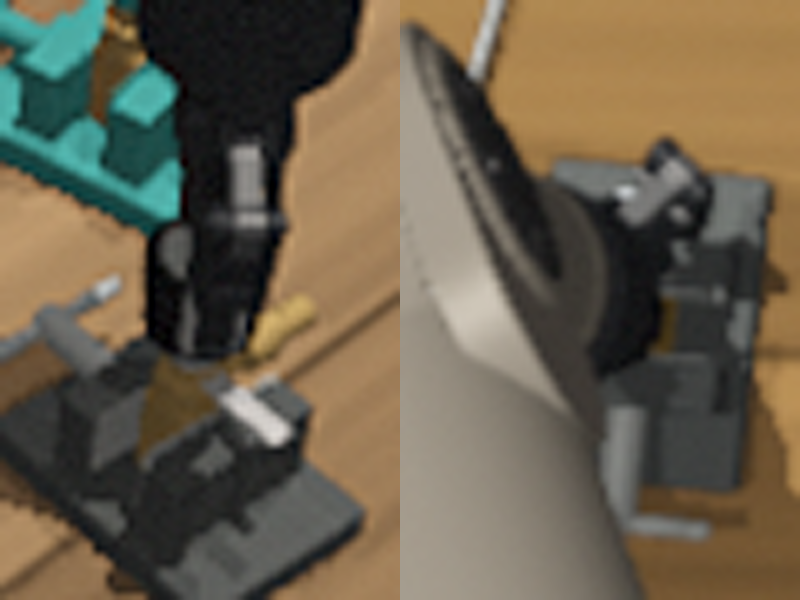

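The scene crop shows the knob sitting around the stem, with its cap at about (175,250). The force is purely lateral, so I'll relieve it along tool +x and keep going down.

arm_command --series '[[[1,0.2,0,0,0,0,30],[0,0,0,0,0,0,30],[0,0,1.5,0,0,0,30],[0,0,1.5,0,0,0,30],[0,0,0,0,0,0,30],[0,0,0,0,0,0,30]]]'

```text
t: 8.4
position: [0.5725, 0.1723, 0.1056]
tool_rot: [0.92, 0.391, -0.0, -0.0]
wrist_force: [2.5, 0.5, -2.1]
grip_width: 0.0443
gripper_force: 61.4
```

```bash
python3 -c "
from h import *
need(.571,.171,.11,.8)"
```

```text
t 8.4 pos [0.5725 0.1723 0.1056] yaw 0.803 F [ 2.5  0.5 -2.1] M [ 0.19 -0.43  0.03] grip 0.0443 61.398714780807495 q7 -1.24
shift mm [-2.  -0.2 -4.4] tilt [-0.0002  0.0002  0.    ] ('rz', np.float64(0.003))
```

arm_command --series '[[[0.5,0,1.5,0,0,0,30],[0,0,1.5,0,0,0,30],[0,0,0,0,0,0,30],[0,0,0,0,0,0,30]]]'

```text
t: 8.8
position: [0.5728, 0.1726, 0.1036]
tool_rot: [0.92, 0.391, -0.0, 0.0]
wrist_force: [-1.7, -0.0, 4.7]
grip_width: 0.0441
gripper_force: 61.9
```

```bash
python3 -c "
from h import *
need(.571,.171,.11,.8)"
```

```text
t 8.8 pos [0.5728 0.1726 0.1036] yaw 0.803 F [-1.7 -0.   4.7] M [-0.09  0.3   0.01] grip 0.0441 61.93220257759094 q7 -1.24
shift mm [-2.4 -0.1 -6.4] tilt [ 0.0001  0.0003 -0.    ] ('rz', np.float64(0.003))
```

Contact came exactly at the predicted fully-home height (103.6 mm), so I'll turn clockwise.

arm_command --series '[[[0,0,0,0,0,0.08,30],[0,0,0,0,0,0.08,30],[0,0,0,0,0,0.08,30],[0,0,0,0,0,0,30]]]'

```text
t: 9.2
position: [0.5735, 0.1721, 0.1036]
tool_rot: [0.961, 0.278, 0.001, 0.001]
wrist_force: [0.2, -1.9, 5.5]
grip_width: 0.0439
gripper_force: 61.9
```

```bash
python3 -c "
from h import *
need(.571,.171,.11,.27)"
```

```text
t 9.2 pos [0.5735 0.1721 0.1036] yaw 0.562 F [ 0.2 -1.9  5.5] M [-0.23  0.05 -0.01] grip 0.0439 61.92558288574219 q7 -1.45
shift mm [-2.7 -0.4 -6.4] tilt [ 0.0013 -0.0007  0.    ] ('rz', np.float64(0.292))
```

arm_command --series '[[[0,0,0,0,0,0.08,30],[0,0,0,0,0,0.08,30]]]'

```text
t: 9.4
position: [0.5736, 0.1717, 0.1035]
tool_rot: [0.98, 0.199, 0.001, 0.001]
wrist_force: [1.0, -1.5, 6.4]
grip_width: 0.0442
gripper_force: 61.9
```

```bash
python3 -c "
from h import *
need(.571,.171,.11,.27)
need(.571,.171,.11,.27)"
```

```text
t 9.4 pos [0.5736 0.1717 0.1035] yaw 0.401 F [ 1.  -1.5  6.4] M [-0.42 -0.04  0.12] grip 0.0442 61.906689405441284 q7 -1.6
shift mm [-2.7 -0.3 -6.5] tilt [ 0.0015 -0.0008  0.    ] ('rz', np.float64(0.131))
t 9.4 pos [0.5736 0.1717 0.1035] yaw 0.401 F [ 1.  -1.5  6.4] M [-0.42 -0.04  0.12] grip 0.0442 61.906689405441284 q7 -1.6
shift mm [-2.7 -0.3 -6.5] tilt [ 0.0015 -0.0008  0.    ] ('rz', np.float64(0.131))
```

arm_command --series '[[[0,0,0,0,0,0.065,30],[0,0,0,0,0,0.065,30],[0,0,0,0,0,0,30],[0,0,-1,0,0,0,30],[0,0,0,0,0,0,30]]]'

```text
t: 9.9
position: [0.5736, 0.1715, 0.1036]
tool_rot: [0.991, 0.136, 0.0, 0.001]
wrist_force: [2.2, -2.6, 1.7]
grip_width: 0.0443
gripper_force: 61.6
```

```bash
python3 -c "
from h import *
need(.571,.171,.11,.27)"
```

```text
t 9.9 pos [0.5736 0.1715 0.1036] yaw 0.273 F [ 2.2 -2.6  1.7] M [-0.47 -0.43  0.08] grip 0.0443 61.551207304000854 q7 -1.71
shift mm [-2.6 -0.2 -6.4] tilt [ 0.0015 -0.0005  0.    ] ('rz', np.float64(0.003))
```

arm_command --series '[[[0,0,0,0,0,0,60],[0,0,0,0,0,0,80],[0,0,0,0,0,0,80],[0,0,0,0,0,0,80],[0,0,-20,0,0,0,80],[0,0,-40,0,0,0,80],[0,0,-40,0,0,0,80],[-40,0,0,0,0,0,80]]]'

```text
t: 10.7
position: [0.5425, 0.1648, 0.211]
tool_rot: [0.991, 0.136, 0.009, -0.002]
wrist_force: [0.9, -0.3, 0.5]
grip_width: 0.0802
gripper_force: 0.0
```

arm_command --series '[[[-40,0,0,0,0,0,80],[-40,0,0,0,0,0,80],[-40,0,0,0,0,0,80],[0,0,0,0,0,0,80]]]'

```text
t: 11.1
position: [0.4124, 0.1279, 0.2025]
tool_rot: [0.991, 0.136, -0.003, 0.001]
wrist_force: [0.6, -0.3, 0.2]
grip_width: 0.0799
gripper_force: 0.0
```

```bash
python3 - <<'E'
from h import *
need(.571,.171,.11,.27)
ims=[]
p=np.array([.58,.171,.12])
for n in("scene","top"):
    i=arm.camera(n);np.save(n[0]+"3.npy",i);u,v=map(int,proj(n,p));print(n,u,v)
    ims.append(cv2.resize(i[v-30:v+30,u-20:u+20,::-1],(400,600),interpolation=cv2.INTER_NEAREST))
cv2.imwrite("pics/g3.png",np.hstack(ims))
E
```

```text
t 11.1 pos [0.4124 0.1279 0.2025] yaw 0.274 F [ 0.6 -0.3  0.2] M [ 0.05 -0.05 -0.02] grip 0.0799 0.0 q7 -1.67
shift mm [165.    1.2  91.3] tilt [ 0.0014  0.0072 -0.    ] ('rz', np.float64(0.004))
scene 306 152
top 187 197
```

View pics/g3.png

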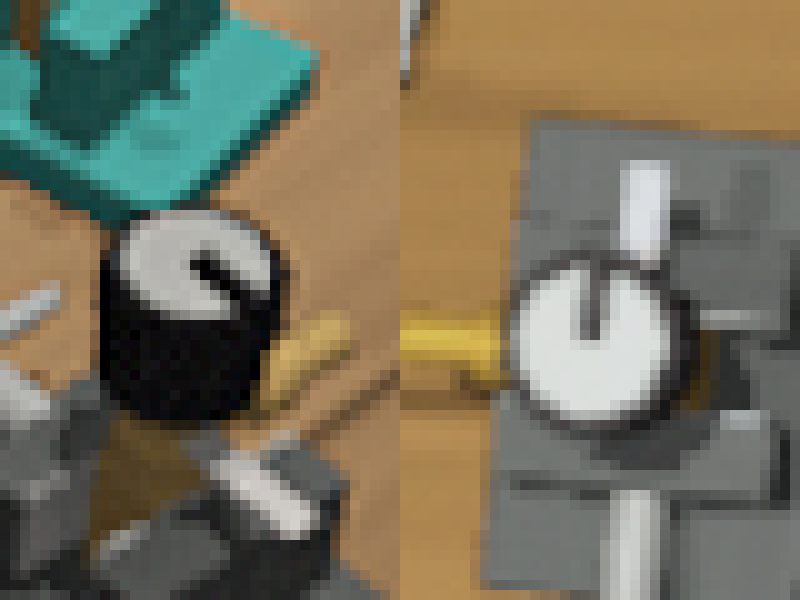

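The crops show the knob on the stem. Scene: cap centre at (195,262), pointer to (262,305), tab from (215,465) to (300,520). Top: pointer from (590,338) to (598,262), tab end at (645,162). I'll compare the angles numerically.

```bash
python3 - <<'E'
from h import *
def tri(a,b):
    (c1,d1),(c2,d2)=ray("top",*a),ray("scene",*b)
    s=np.linalg.lstsq(np.c_[d1,-d2],c2-c1,rcond=None)[0];p,q=c1+d1*s[0],c2+d2*s[1];return ((p+q)/2).round(4)
S=np.load("s3.npy").astype(int);T=np.load("t3.npy").astype(int)
TT=lambda x,y:(167+(x-400)/10-.5,167+y/10-.5);SS=lambda x,y:(286+x/10-.5,122+y/10-.5)
print("cap tri",tri(TT(592,343),SS(195,262)))
yaw=lambda a,b:round(float(np.arctan2(*(b-a)[1::-1])),3)
# top: pointer axis/tab axis from intensity-weighted centroids per row
g=T.sum(2)
def line(rows,c0,c1,dark):
    P=[]
    for r in rows:
        w=g[r,c0:c1].astype(float);w=(w.max()-w) if dark else np.clip(w-400,0,None)
        P.append((np.dot(w,np.arange(c0,c1))/w.sum(),r))
    P=np.array(P);k=np.polyfit(P[:,1],P[:,0],1);print(P.round(2).tolist());r=np.array(rows);return np.polyval(k,r[-1]),r[-1],np.polyval(k,r[0]),r[0]
a=line(list(range(195,201)),184,190,True);b=line(list(range(184,191)),187,196,False)
print("ptr yaw",yaw(onz("top",a[0],a[1],.136),onz("top",a[2],a[3],.136)),"tab yaw",yaw(onz("top",b[0],b[1],.078),onz("top",b[2],b[3],.078)))
print("scene ptr",yaw(onz("scene",*SS(195,265),.136),onz("scene",*SS(266,306),.136)),"tab",yaw(onz("scene",*SS(222,468),.078),onz("scene",*SS(302,520),.078)))
e=onz("top",*TT(645,160),.078);e2=onz("scene",*SS(302,522),.078);c=onz("top",*TT(592,343),.131);print(e,e2,c,onz("scene",*SS(195,262),.131),yaw(c,e),yaw(onz("scene",*SS(195,262),.131),e2))
# vice base direction via handle/pipe
E
```

```text
cap tri [0.5714 0.1722 0.1309]
[[186.38, 195.0], [186.03, 196.0], [185.88, 197.0], [185.86, 198.0], [185.62, 199.0], [185.55, 200.0]]
[[191.09, 184.0], [191.09, 185.0], [191.07, 186.0], [190.94, 187.0], [190.78, 188.0], [190.68, 189.0], [190.65, 190.0]]
ptr yaw -0.121 tab yaw -0.056
scene ptr 0.109 tab 0.068
[0.62130688 0.16962964 0.078     ] [0.61954431 0.16793831 0.078     ] [0.57139778 0.17217626 0.131     ] [0.57143776 0.17203996 0.131     ] -0.051 -0.085
```

```bash
python3 - <<'E'
from h import *
def rect(img,n,c,z,yaw,k=10):   # metric view, 0.25mm px, rows along pointer
    q=np.array([[-30,-30],[60,-30],[60,30],[-30,30]],float)  # along, across mm
    R=np.array([[np.cos(yaw),-np.sin(yaw)],[np.sin(yaw),np.cos(yaw)]])
    W=[np.r_[np.array(c)+R@p/1e3,z] for p in q]
    src=np.float32([proj(n,w) for w in W]);dst=np.float32((q+[30,30])*4)
    return cv2.warpPerspective(img,cv2.getPerspectiveTransform(src,dst),(360,240),flags=cv2.INTER_CUBIC).astype(float).sum(2)
def fit(g,x0,x1,y0,y1,dark):
    xs=np.arange(x0,x1+.1,.5);ys=np.arange(y0,y1,.25);P=[]
    for x in xs:
        w=g[((ys+30)*4).astype(int),int((x+30)*4)];w=np.clip((np.percentile(w,85)-w) if dark else w-(w.max()+w.min())/2,0,None)
        w=np.where(w>w.max()*.4,w,0);P.append((w@ys)/w.sum())
    k=np.polyfit(xs,P,1);return round(float(np.arctan(k[0])),3),round(float(np.median(P)),2),np.round(P[::4],1)
for n,f in(("top","t3.npy"),("scene","s3.npy")):
    g=rect(np.load(f),n,(.5714,.1721),.136,-.06);print(n,"ptr rel -.06",fit(g,5,15,-9,7,True))
    g=rect(np.load(f),n,(.5714,.1715),.078,-.06);print(n,"tab rel -.06",fit(g,34,47,-9,9,False))
    f0=f.replace("3","")
    g=rect(np.load(f0),n,(.571,.171),.078,-.06);print(n,"tab0 rel -.06",fit(g,20,46,-9,9,False))
    g=rect(np.load(f0),n,(.5352,-.2155),.041,.85);print(n,"ptr0 rel .85",fit(g,5,15,-9,7,True))
E
```

```text
top ptr rel -.06 (-0.083, -0.53, array([-0.2, -0.5, -0.4, -0.5, -0.8, -1.3]))
top tab rel -.06 (-0.013, 0.21, array([0.4, 0.4, 0.2, 0. , 0. , 0.2, 0.2]))
top tab0 rel -.06 (-0.029, 0.92, array([1.3, 1.3, 1.2, 1.1, 1. , 0.9, 0.8, 0.9, 0.9, 0.8, 0.6, 0.5, 0.6,
       0.8]))
top ptr0 rel .85 (-0.051, 0.24, array([ 0.5,  0.3,  0.2,  0.2,  0.1, -0.1]))
scene ptr rel -.06 (-0.032, -3.19, array([-2.8, -3.1, -3.3, -3.1, -3.3, -3.1]))
scene tab rel -.06 (-0.021, -0.87, array([-0.9, -0.9, -0.8, -0.6, -0.8, -0.9, -1.2]))
scene tab0 rel -.06 (-0.019, -0.31, array([ 0.3,  0.1,  0.1,  0. , -0.5, -0.7, -0.5, -0.3, -0.3, -0.4, -0.2,
       -0.2, -0.4, -0.6]))
scene ptr0 rel .85 (-0.082, -4.54, array([-3.9, -4. , -4.4, -4.6, -4.6, -4.6]))
```

```bash
python3 -c "
from bench import arm
print(arm.finish_job())"
```

```text
the job is handed in; nothing more can be done
None
```

The knob is fully seated on the stem (cap height measured at 131 mm, as expected when home), the valve is turned clockwise to shut with the pointer about 0.04 rad clockwise of the index tab (camera estimate, within a few hundredths of a radian), the gripper let go clear of everything, and the job was handed in at about 11 s of robot time.

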